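# Tip the sorting tray into the tub and snap the lid on

## Robot

A 6-joint arm with a two-finger parallel gripper is mounted at the origin on a cart in front of the work surface, level with it; the furniture and walls round the work are solid. World frame = base frame: x ahead of the robot, y to its left, z up, the work surface at z = 0. Lengths are in m, angles in rad, forces in N, time in s.
With the tool pointing down it reaches from about 0.375 to 0.925 m from the base axis. Payload 5.7 kg.
Tool frame: the origin (TCP) lies on the centre line of the jaws, within the pads' length; the fingertips stand 11 mm ahead of it and the grasp point (between the pads) lies 8 mm behind it; z points along the fingers, y is the line along which they close (so a half turn about z gives the same grasp; the last joint's range is limited). The gripper opens to 88 mm and grips with 3 to 60 N. Pads are 20 mm wide; open, the fingers measure 115 mm over their backs; the gripper's body (75 mm by 178 mm) begins 61 mm behind the grasp point.
Start: joints at [1.107, 0.359, 1.51, -0, 1.272, -0.115], TCP at [0.205, 0.564, 0.234] pointing down, gripper open.
Joint ranges: [-2.97, 2.97], [-1.01, 2.36], [0.21, 2.38], [-0.96, 4.11], [0.2, 2.71], [-2.98, 2.98]. Speed limits (rad/s): [2.39, 2.39, 3.14, 3.14, 3.14, 3.14].

## Interface

Orientations are given as a unit quaternion [x, y, z, w].
In Python, from bench import * gives the robot as it stands.
- The arm moves only by the shell command python3 -m pendant 'ROWS'. ROWS is a JSON object of lists of equal length, an entry for each row: "translation": the shift along the tool's x, y, z each as a share of 0.03 m, from -1 to 1, a list of three; "turn": the turn, a rotation vector about the tool's x, y, z each as a share of 6 degrees, from -1 to 1, a list of three; "grip": the opening, from -1 (shut) to 1 (fully open). In form: {"translation": [[x, y, z], ...], "turn": [[ax, ay, az], ...], "grip": [grip, ...]}. A call has 1 to 20 rows; each row shifts and turns the commanded pose from where the row before left it, along the tool's axes as they then stand; what a row does not reach is not made up. A row lasts 1/12 s, in which the tool goes at most 41.7 mm and 7.16 degrees, less where a joint would pass 70% of its speed; a pose out of reach is approached as far as the arm can. A call with a number of a shift or a turn outside -1 to 1 is refused whole. A call with a gripper value outside its range is refused whole. The fingers move at their own pace and stop on an object; the grip force is fixed at half the most. Time passes only in rows, so rows that do not move let the fingers close. It gives the time, the measured TCP pose, the force, the opening and the grip force at its end, in the units of the state.
- sense(): the state, without advancing time (a new reading comes with each control period).
- read_camera(name): name is "side" or "top"; returns a dict with "pixels" (400x640x3 uint8, red, green, blue), "fx", "fy", "cx", "cy" (pixels), "dist_coeffs" ([k1, k2, p1, p2, k3] as OpenCV has them; the pictures are not rectified), "rvec" (rotation vector, rad) and "tvec" (3), from world to camera coordinates, as OpenCV has them. Camera axes: x right, y down, z forward; pixel columns grow to the right and rows downward; lengths in m; the calibration is good to about 2 mm. A picture is of the moment at which its call begins. There is no depth.
- finish_job(): hands the job in; it is judged then, once.
The state is a dict: "clock": time; "joints": joint angles; "qd": joint speeds; "joint_efforts": joint torques, N m; "position": TCP position; "eef_rot": TCP orientation; "force": force on the tool from outside, world axes, zero at the start; "moment": the same for the moment, N m; "grip_width": opening from 0.0 (shut) to 1.0 (fully open); "grasp_force": force on a finger pad.
Only numpy, scipy, OpenCV 4.12 (cv2) and the standard library are available. Lean on these libraries where they do the work, as an engineer would, in place of code of your own. Each camera call takes 0.05 s, during which the arm holds its last target. There are 200 camera calls.

## Task

Set the open tub in front of the tipping tray and empty the tray into it: raise the tray by its rear bar until all four sample vials have slid off into the tub, without touching the vials with the gripper. Then let the tray back down level, and press the lid onto the tub until it snaps fully home and sits level, with the tub standing flat on the worktop. Leave the flask and bottles standing round about where they are.

Things in the scene. Friction and masses are not known exactly. Their poses are not given: they have to be found in the camera images.
- stand: Aluminium stand of the tipping tray, fixed, 217 x 190 mm. Origin on the worktop right under the hinge; the tray spills to -y, its rear is at +y. Hinge along x, 73 mm up; uprights at x = +-100 mm, 88 mm high. Two foot rails (22 mm high, x = +-50 mm) end in rubber stops at y = -24 mm: a tub whose long side touches both is placed to catch.
- catch_spot (a point): Point on the worktop where the centre of the tub's underside belongs while it catches (stand frame (0, -83, 0) mm), axes parallel to the stand's, either way round; good to about 10 mm. The level tray is clear of the space above this tub; tipped, its lip swings out over the tub, above the rim.
- tray (a joint): Tilt of the steel sorting tray about the stand's hinge: 0 level (on its stop; it falls back by itself when let go), at most 1.1 rad. Floor 126 mm wide inside, 180 mm long, 143 mm above the worktop when level, walls 36 mm high. The front 28 mm rises 8 mm to the lip, so the vials stay until the tray is steeply tipped; all slide off by about 1.0 rad.
- tray_bar (a point): Middle of the round bar at the tray's rear, 10 mm thick, 104 mm long, parallel to the hinge, a rod at each end, 40 mm clear behind the rear wall. Level: stand frame (0, 220, 149) mm. It moves on a circle of 233 mm radius round the hinge; at 1.05 rad it is at about (0, 43, 302) mm.
- tub: Loose open white plastic tub, 140 (x) x 115 (y) x 100 mm high, walls 4 mm, 0.3 kg, with a rim flange 12 mm high that stands out 5 mm all round (150 x 125 mm; the rim is 9 mm thick from inside of wall to outside of flange). Origin at the centre of its underside, z up.
- lid: Loose grey press-on lid, 162 (x) x 137 (y) mm, flared lower edge up to 8 mm more a side, 0.14 kg. Origin: centre of the underside of its top plate, 27 mm above the skirt's lower edge; z up. Fits either way round, x along the tub's x, 3 mm clear a side. Laid on, it rests on two spring catches about 20 mm high; some 10 N from above snaps it down: origin 100 mm over the tub's underside.
- lid_grip (a point): Centre of the top of the lid's grip block, 38 mm above the lid's origin. The block is 20 mm wide along the lid's x, 62 mm long along its y and stands 34 mm above the lid plate (4 mm thick).
- vial_a_mid (a point): Middle of a white sample vial with black screw cap, 26 mm thick, 64 mm long, 30 g, one of four alike lying loose in the tray.
- vial_a: The same vial; origin at the centre of its bottom face, z along it to the cap.
- vial_b_mid (a point): Middle of a white sample vial with black screw cap, 26 mm thick, 64 mm long, 30 g, one of four alike lying loose in the tray.
- vial_b: The same vial; origin at the centre of its bottom face, z along it to the cap.
- vial_c_mid (a point): Middle of a white sample vial with black screw cap, 26 mm thick, 64 mm long, 30 g, one of four alike lying loose in the tray.
- vial_c: The same vial; origin at the centre of its bottom face, z along it to the cap.
- vial_d_mid (a point): Middle of a white sample vial with black screw cap, 26 mm thick, 64 mm long, 30 g, one of four alike lying loose in the tray.
- vial_d: The same vial; origin at the centre of its bottom face, z along it to the cap.
- flask: Bystander, to be left alone: conical glass flask, 66 mm wide, 94 mm high, right of and behind the work. Origin at the centre of its underside.
- wash_bottle: Bystander, to be left alone: squeeze wash bottle with bent spout, 62 x 89 x 196 mm high, behind the tray. Origin at the centre of its underside.
- bottle_left: Bystander, to be left alone: reagent bottle, 46 mm wide, 88 mm high, at the left. Origin at the centre of its underside.
- bottle_right: Bystander, to be left alone: reagent bottle, 46 mm wide, 87 mm high, at the right. Origin at the centre of its underside.
Things that resemble listed ones, but are neither listed nor needed, are in the scene too. Leave any blue or green look-alike of the vial_c alone.

How it is judged:
By the outcome, as a careful person would: the job done as asked, in the order asked, and still so for the second after the job is handed in, with the robot touching nothing.
It also fails if it takes over 72 s, if anything falls off the work surface, if the arm or the gripper's body presses on something with over 40 N, if the wrist force passes 120 N, or if a joint passes its speed limit or range.

## Working session

There is one attempt and no reset: what is moved stays moved. The work goes in short steps, Python scripts to look and compute and a shell command to move; the robot and the scene stay as the last step left them, time stands still between calls to the robot, and variables do not carry over. Pictures are saved under pics/ and viewed, at most 10 in all, crops included, and the job is handed in when it is done.

```bash
mkdir -p pics; ls; python3 - <<'E'
from bench import *
import cv2
s=sense();print(s)
for n in("top","side"):
    r=read_camera(n);cv2.imwrite(f"pics/{n}0.png",r["pixels"][:,:,::-1])
    print(n,{k:v for k,v in r.items() if k!="pixels"})
E
```

```text
pics
{'clock': 0.0, 'joints': array([ 1.10691228e+00,  3.59453501e-01,  1.51141295e+00, -8.98521828e-06,
        1.27248348e+00, -1.15100356e-01]), 'qd': array([-2.81670713e-03,  4.83561304e-04, -5.08480359e-05,  4.61149003e-04,
       -8.13499282e-04, -9.96084349e-04]), 'joint_efforts': array([-7.58352307e-04, -5.15368652e+01, -2.70725423e+01,  6.75342511e-02,
        3.46575910e-02, -3.21176344e-05]), 'position': array([0.2047682 , 0.56327959, 0.23284764]), 'eef_rot': array([ 1.73507870e-01,  9.84832091e-01, -8.43307491e-04, -2.46708028e-04]), 'force': array([-0.68416186, -0.47532458, -0.02084105]), 'moment': array([ 0.04213901, -0.01077683, -0.03988481]), 'grasp_force': 0.0, 'grip_width': 1.0006336228699888}
top {'fx': 520.3675955594265, 'fy': 520.3675955594265, 'cx': 323.1819625619713, 'cy': 203.8253469288618, 'dist_coeffs': array([0.05746708, 0.        , 0.        , 0.        , 0.        ]), 'rvec': array([ 2.07369021, -1.88351075,  0.38754833]), 'tvec': array([-0.04250918,  0.57875865,  1.49096012])}
side {'fx': 503.20145793045344, 'fy': 503.20145793045344, 'cx': 320.30713449267085, 'cy': 204.83166318912726, 'dist_coeffs': array([-0.01484302,  0.        ,  0.        ,  0.        ,  0.        ]), 'rvec': array([ 2.49528564, -0.88295968,  0.22681436]), 'tvec': array([-0.45296146,  0.37611553,  1.35214749])}
```

View pics/top0.png

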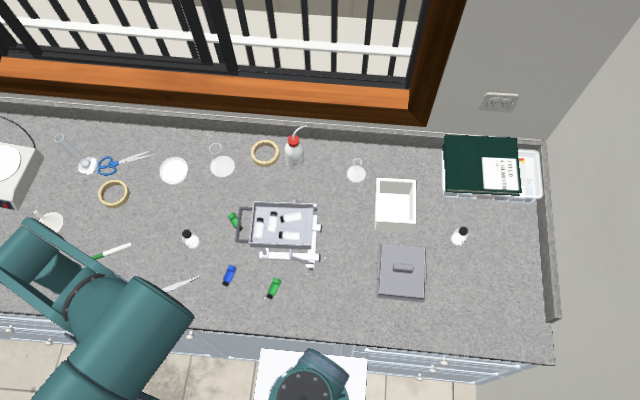

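View pics/side0.png

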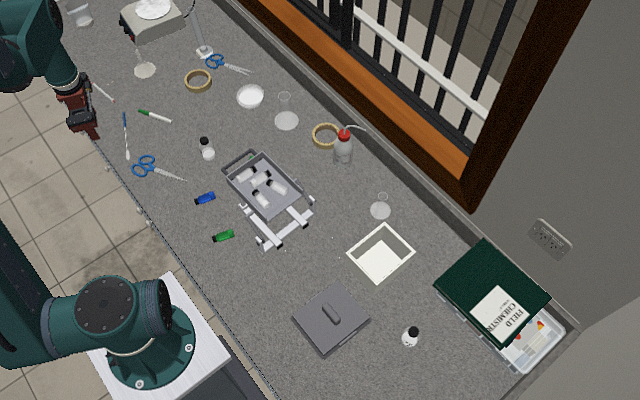

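Top view: the tray (bar at about (240,224)) spills to the right, the tub is at (396,203), the lid at (402,271), and the blue and green look-alikes are at (229,274), (274,288) and (234,220). The side view agrees. Next: zoomed crops and rough rays.

```bash
cat > h.py <<'E'
from bench import *
import numpy as np, cv2
from scipy.spatial.transform import Rotation as R
def ray(r,px):
    K=np.array([[r["fx"],0,r["cx"]],[0,r["fy"],r["cy"]],[0,0,1]])
    u=cv2.undistortPoints(np.array(px,float).reshape(-1,1,2),K,np.array(r["dist_coeffs"]))[:,0]
    M=cv2.Rodrigues(np.array(r["rvec"]))[0]
    return -M.T@r["tvec"],np.c_[u,np.ones(len(u))]@M
def plane(r,px,z):
    c,d=ray(r,px); return c+d*((z-c[2])/d[:,2])[:,None]
def two(r1,p1,r2,p2):
    c1,d1=ray(r1,p1);c2,d2=ray(r2,p2);o=[]
    for a,b in zip(d1,d2):
        s=np.linalg.lstsq(np.c_[a,-b],c2-c1,rcond=None)[0]
        P,Q=c1+a*s[0],c2+b*s[1];o.append([*(P+Q)/2,np.linalg.norm(P-Q)])
    return np.array(o)
def proj(r,P):
    K=np.array([[r["fx"],0,r["cx"]],[0,r["fy"],r["cy"]],[0,0,1]])
    return cv2.projectPoints(np.array(P,float).reshape(-1,1,3),np.array(r["rvec"]),np.array(r["tvec"]),K,np.array(r["dist_coeffs"]))[0][:,0]
def crop(r,x0,y0,w,h,s,name):
    im=cv2.resize(r["pixels"][y0:y0+h,x0:x0+w,::-1],None,fx=s,fy=s,interpolation=cv2.INTER_CUBIC)
    for i in range(0,w,20): cv2.line(im,(i*s,0),(i*s,6),(0,0,255),1);cv2.putText(im,str(x0+i),(i*s,16),0,.35,(0,0,255),1)
    for i in range(0,h,20): cv2.line(im,(0,i*s),(6,i*s),(0,0,255),1);cv2.putText(im,str(y0+i),(8,i*s+4),0,.35,(0,0,255),1)
    cv2.imwrite(name,im)
E
python3 - <<'E'
from h import *
t=read_camera("top");s=read_camera("side")
crop(t,222,170,220,140,3,"pics/tc.png"); crop(s,210,140,200,160,4-0,"pics/sc.png")
im=cv2.imread("pics/sc.png");cv2.imwrite("pics/sc.png",im[:600])
print("tub rim z.1",plane(t,[[376,179],[416,180],[414,229],[375,227]],.1))
print("lid z.027",plane(t,[[380,243],[425,246],[424,298],[378,295]],.027), plane(t,[[403,268]],.065))
print("bar",plane(t,[[240,224]],.149))
E
```

```text
tub rim z.1 [[ 0.6923511  -0.14582997  0.1       ]
 [ 0.70056867 -0.27309092  0.1       ]
 [ 0.53188519 -0.2714276   0.1       ]
 [ 0.52711819 -0.15219657  0.1       ]]
lid z.027 [[ 0.50301565 -0.17543447  0.027     ]
 [ 0.50661319 -0.31760465  0.027     ]
 [ 0.33927709 -0.31738585  0.027     ]
 [ 0.33475182 -0.17818629  0.027     ]] [[ 0.41553161 -0.24645798  0.065     ]]
bar [[0.47930148 0.25309437 0.149     ]]
```

View pics/tc.png

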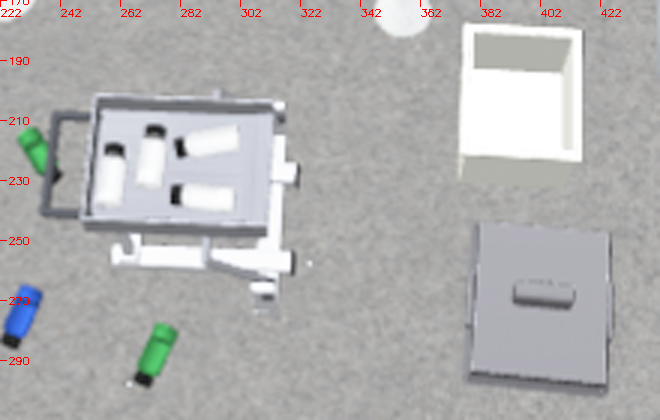

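View pics/sc.png

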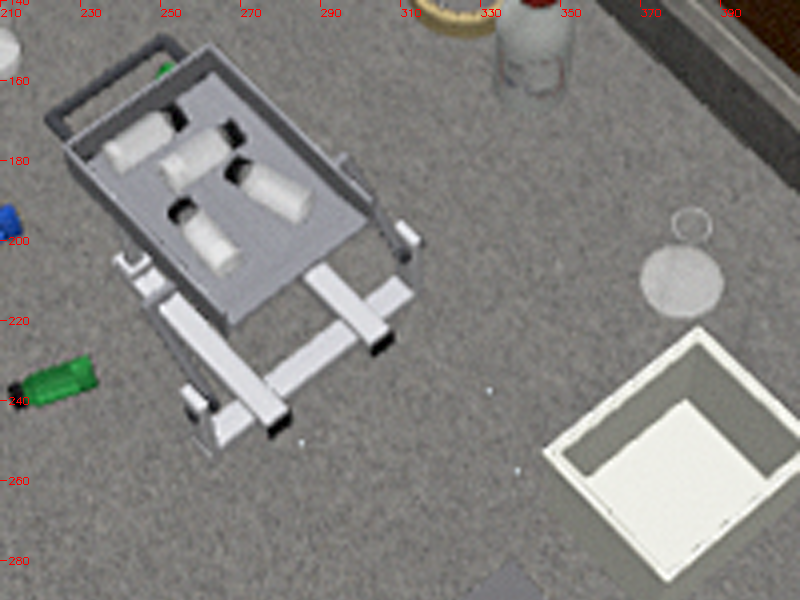

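The crops show the bar ends, both rubber foot ends, the tub rim corners and the lid block. I can now triangulate these across the two views.

```bash
python3 - <<'E'
from h import *
np.set_printoptions(precision=4,suppress=True)
t=read_camera("top");s=read_camera("side")
T=lambda L:[[222+a/3-.33,170+b/3-.33] for a,b in L]
S=lambda L:[[210+a/4-.37,140+b/4-.37] for a,b in L]
pt=T([(53,114),(46,212),(297,165),(292,253),(279,105),(463,23),(460,157),(582,162)])
ps=S([(163,40),(50,122),(382,336),(278,418),(408,226),(700,330),(547,452),(668,578)])
for n,p in zip("barF barN stopF stopN uprF rimFL rimNL rimNR".split(),two(t,pt,s,ps)):print(n,p)
print("stops z22",plane(t,T([(297,165),(297,183),(292,253),(292,272)]),.022),plane(s,S([(367,343),(392,326),(264,428),(290,407)]),.022))
rim=plane(t,T([(463,23),(582,28),(582,162),(460,157)]),.1);print("rim",rim,rim.mean(0))
print("rimside",plane(s,S([(700,330),(547,452),(668,578)]),.1))
# masks
def comp(r,m,seed):
    n,l=cv2.connectedComponents(m.astype(np.uint8)); k=l[seed[1],seed[0]]
    c=max(cv2.findContours((l==k).astype(np.uint8),0,2)[0],key=cv2.contourArea); return cv2.minAreaRect(c)
for r,nm,sd in((t,"t",(390,280)),(s,"s",(315,335))):
    p=r["pixels"].astype(int); ref=np.median(p[sd[1]-3:sd[1]+4,sd[0]-3:sd[0]+4].reshape(-1,3),0)
    m=cv2.morphologyEx((abs(cv2.GaussianBlur(r["pixels"],(3,3),0).astype(int)-ref).max(2)<16).astype(np.uint8),2,np.ones((3,3)))
    q=comp(r,m,sd);print(nm,ref,q); P=plane(r,cv2.boxPoints(q),.029);print(P,P.mean(0))
print("block top",plane(t,T([(516,283),(573,285),(574,297),(514,296)]),.065))
E
```

```text
barF [0.5313 0.2641 0.145  0.0041]
barN [0.4248 0.2526 0.1502 0.0039]
stopF [0.5417 0.0178 0.0299 0.009 ]
stopN [0.4419 0.0128 0.0299 0.01  ]
uprF [0.5821 0.0404 0.1087 0.0028]
rimFL [ 0.7019 -0.1466  0.0876  0.0051]
rimNL [ 0.551  -0.1516  0.0874  0.0042]
rimNR [ 0.5501 -0.2754  0.1031  0.0026]
stops z22 [[0.5495 0.0193 0.022 ]
 [0.5288 0.0172 0.022 ]
 [0.4496 0.0146 0.022 ]
 [0.4287 0.0125 0.022 ]] [[0.5272 0.0218 0.022 ]
 [0.5506 0.0213 0.022 ]
 [0.426  0.0141 0.022 ]
 [0.4509 0.0157 0.022 ]]
rim [[ 0.6983 -0.1455  0.1   ]
 [ 0.704  -0.2719  0.1   ]
 [ 0.55   -0.276   0.1   ]
 [ 0.5437 -0.1513  0.1   ]] [ 0.624  -0.2112  0.1   ]
rimside [[ 0.6937 -0.1513  0.1   ]
 [ 0.5491 -0.1548  0.1   ]
 [ 0.5524 -0.2743  0.1   ]]
t [175. 176. 182.] ((281.7168273925781, 237.6727294921875), (543.3748779296875, 200.30055236816406), 4.68044376373291)
[[ 0.1724  0.9283  0.029 ]
 [ 0.8573  1.1128  0.029 ]
 [ 0.8562 -0.7616  0.029 ]
 [ 0.1952 -0.6595  0.029 ]] [0.5203 0.155  0.029 ]
s [121. 119. 124.] ((284.2376708984375, 197.34017944335938), (575.4810791015625, 245.5235137939453), 55.056278228759766)
[[ 0.1954  1.3527  0.029 ]
 [ 1.3163  1.6656  0.029 ]
 [ 0.7789 -0.7011  0.029 ]
 [ 0.1705 -0.6123  0.029 ]] [0.6153 0.4262 0.029 ]
block top [[ 0.4254 -0.2178  0.065 ]
 [ 0.4289 -0.2753  0.065 ]
 [ 0.4164 -0.2767  0.065 ]
 [ 0.4115 -0.2163  0.065 ]]
```

Checks hold: stop spacing is 100 mm, stop to bar 242 mm and the rim 154 x 125 mm. The stand sits at about (0.488, 0.041) with yaw 0.05, the catch spot at (0.492, -0.042), the tub at (0.6235, -0.212) and the bar at (0.477, 0.260). The first move is towards the tub's -y wall.

```bash
cat > w.py <<'E'
import sys
from h import *
x,y,z,a=map(float,sys.argv[1:5]); np.set_printoptions(precision=4,suppress=True)
s=sense();q=R.from_quat(s["eef_rot"]);M=q.as_matrix()
D=R.from_euler("z",a)*R.from_matrix(np.array([[0,1,0],[1,0,0],[0,0,-1.]]))  # tool y at world angle a
print("t",s["clock"],"p",s["position"],"f",s["force"],"w",s["grip_width"],s["grasp_force"],"j",s["joints"])
dr=(q.inv()*D).as_rotvec(degrees=True)
print("shift units now",M.T@(np.array([x,y,z])-s["position"])/.03,"after turn",D.as_matrix().T@(np.array([x,y,z])-s["position"])/.03,"turn units",dr/6)
E
python3 -m pendant '{"translation":[[0,0,-0.25],[0,0,-0.25],[0,0,-0.25],[0,0,-0.25],[-0.45,-1,0],[-0.45,-1,0],[-0.45,-1,0],[-0.45,-1,0],[-0.45,-1,0],[-0.45,-1,0],[-0.45,-1,0],[-0.45,-1,0],[-0.45,-1,0],[-0.45,-1,0],[-0.45,-1,0],[-0.45,-1,0],[-0.45,-1,0],[-0.45,-1,0],[-0.45,-1,0],[-0.45,-1,0]],"turn":[[0,0,-0.94],[0,0,-0.94],[0,0,-0.94],[0,0,-0.94],[0,0,0],[0,0,0],[0,0,0],[0,0,0],[0,0,0],[0,0,0],[0,0,0],[0,0,0],[0,0,0],[0,0,0],[0,0,0],[0,0,0],[0,0,0],[0,0,0],[0,0,0],[0,0,0]],"grip":[1,1,1,1,1,1,1,1,1,1,1,1,1,1,1,1,1,1,1,1]}'
python3 w.py 0.626 -0.270 0.18 1.615
```

```text
clock: 1.97
position: [0.4428, 0.0924, 0.2638]
eef_rot: [-0.022, 1.0, -0.0, 0.0]
force: [-0.4, 0.2, -0.1]
grip_width: 1.004
grasp_force: 0.0
t 1.9667 p [0.4428 0.0924 0.2638] f [-0.3916  0.2179 -0.0503] w 1.0043174265150658 0.0 j [ 0.0529  0.1124  1.7696 -0.      1.2592 -1.5627]
shift units now [ -5.557  -12.3429   2.7966] after turn [ -5.5658 -12.3395   2.7943] turn units [-0.0001  0.0037  0.006 ]
```

```bash
python3 -m pendant '{"translation":[[-0.45,-1,0],[-0.45,-1,0],[-0.45,-1,0.2],[-0.45,-1,0.2],[-0.45,-1,0.3],[-0.45,-1,0.3],[-0.45,-1,0.3],[-0.45,-1,0.3],[-0.45,-1,0.3],[-0.45,-1,0.3],[-0.45,-1,0.3],[-0.45,-0.9,0.3],[0,0,0],[0,0,0]],"turn":[[0,0,0],[0,0,0],[0,0,0],[0,0,0],[0,0,0],[0,0,0],[0,0,0],[0,0,0],[0,0,0],[0,0,0],[0,0,0],[0,0,0],[0,0,0],[0,0,0]],"grip":[1,1,1,1,1,1,1,1,1,1,1,1,1,1]}'
python3 w.py 0.626 -0.270 0.086 1.615; python3 - <<'E'
from h import *
s=read_camera("side");t=read_camera("top")
a=cv2.resize(s["pixels"][180:380,300:480,::-1],None,fx=2.2,fy=2.2);b=cv2.resize(t["pixels"][140:340,340:520,::-1],None,fx=2.2,fy=2.2)
cv2.imwrite("pics/ap.png",np.hstack([a,b]))
E
```

```text
clock: 3.13
position: [0.6202, -0.2565, 0.1784]
eef_rot: [-0.021, 1.0, 0.0, -0.001]
force: [-0.3, 0.7, -0.5]
grip_width: 0.999
grasp_force: 0.0
t 3.1333 p [ 0.6202 -0.2565  0.1784] f [-0.3191  0.7121 -0.4893] w 0.9986673725335494 0.0 j [-0.4951  0.5086  1.4052 -0.      1.2294 -2.1088]
shift units now [-0.178  -0.4588  3.0803] after turn [-0.1734 -0.4566  3.0809] turn units [ 0.0075 -0.0127 -0.0119]
```

View pics/ap.png

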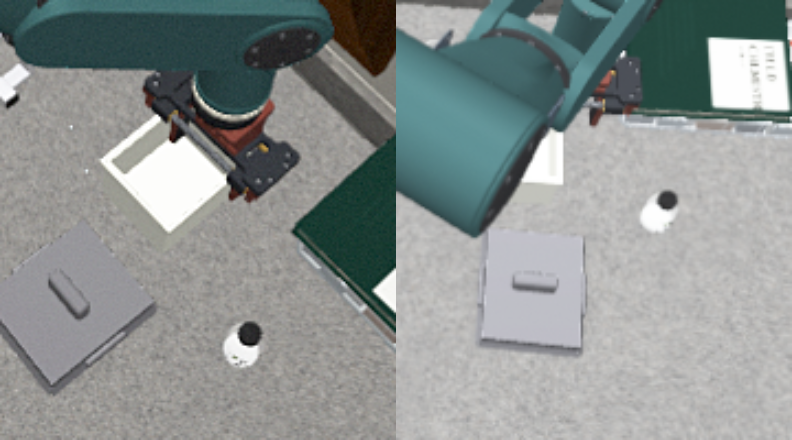

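The gripper is over the tub's -y wall. The book box stands close to its right side, so I check the clearance before descending.

```bash
python3 - <<'E'
from h import *
np.set_printoptions(precision=4,suppress=True)
t=read_camera("top");s=read_camera("side")
# from first pictures: book top corners near-left, far-left, near-right
print(two(t,[[442,193],[445,137],[521,194]],s,[[433,282],[483.5,240],[497,347]]))
E
python3 w.py 0.626 -0.270 0.086 1.615
```

```text
[[ 0.6801 -0.3607  0.0719  0.0076]
 [ 0.8706 -0.3644  0.0966  0.    ]
 [ 0.6572 -0.5838  0.1447  0.0034]]
t 3.3333 p [ 0.6199 -0.2541  0.1801] f [-0.1531  0.1337  1.037 ] w 0.9990842398667713 0.0 j [-0.4921  0.5047  1.4076  0.0001  1.2295 -2.1089]
shift units now [-0.18   -0.5395  3.1381] after turn [-0.1805 -0.5385  3.1382] turn units [ 0.0022 -0.0011  0.0161]
```

```bash
python3 -m pendant '{"translation":[[-0.18,-0.54,0.2],[0,0,0.7],[0,0,0.7],[0,0,0.7],[0,0,0.5],[0,0,0.34],[0,0,0],[0,0,0],[0,0,0],[0,0,0],[0,0,0],[0,0,0],[0,0,0],[0,0,0],[0,0,0],[0,0,0]],"turn":[[0,0,0],[0,0,0],[0,0,0],[0,0,0],[0,0,0],[0,0,0],[0,0,0],[0,0,0],[0,0,0],[0,0,0],[0,0,0],[0,0,0],[0,0,0],[0,0,0],[0,0,0],[0,0,0]],"grip":[1,1,1,1,1,1,1,-1,-1,-1,-1,-1,-1,-1,-1,-1]}'
python3 w.py 0.626 -0.270 0.086 1.615
```

```text
clock: 4.67
position: [0.6264, -0.2713, 0.0855]
eef_rot: [-0.022, 1.0, -0.0, 0.0]
force: [-0.3, -0.5, 0.2]
grip_width: 0.361
grasp_force: 0.0
t 4.6667 p [ 0.6264 -0.2713  0.0855] f [-0.2899 -0.5234  0.167 ] w 0.3608876061650419 0.0 j [-0.5097  0.6186  1.4587 -0.0001  1.0642 -2.1255]
shift units now [ 0.0117  0.0435 -0.0156] after turn [ 0.0118  0.0435 -0.0156] turn units [-0.0012  0.0001  0.0074]
```

```bash
python3 -m pendant '{"translation":[[0,0,0],[0,0,0],[0,0,0],[0,0,0],[0,0,0],[0,0,0],[0,0,0],[0,0,0]],"turn":[[0,0,0],[0,0,0],[0,0,0],[0,0,0],[0,0,0],[0,0,0],[0,0,0],[0,0,0]],"grip":[-1,-1,-1,-1,-1,-1,-1,-1]}'
python3 -m pendant '{"translation":[[0,0,-0.3],[0,0,-0.5],[0,0,-0.6],[0,0,0],[0,0,0]],"turn":[[0,0,0],[0,0,0],[0,0,0],[0,0,0],[0,0,0]],"grip":[-1,-1,-1,-1,-1]}'
python3 w.py 0.4945 -0.100 0.126 1.620;  python3 - <<'E'
from h import *
s=read_camera("side");t=read_camera("top")
a=cv2.resize(s["pixels"][140:340,220:420,::-1],None,fx=2,fy=2);b=cv2.resize(t["pixels"][140:340,280:480,::-1],None,fx=2,fy=2)
cv2.imwrite("pics/lift.png",np.hstack([a,b]))
E
```

```text
clock: 5.33
position: [0.6264, -0.2709, 0.0854]
eef_rot: [-0.022, 1.0, 0.0, -0.0]
force: [1.0, 2.0, 0.8]
grip_width: 0.1
grasp_force: 30.0
clock: 5.75
position: [0.6271, -0.2722, 0.1286]
eef_rot: [-0.022, 1.0, -0.001, 0.001]
force: [0.6, 0.7, -3.4]
grip_width: 0.1
grasp_force: 30.0
t 5.75 p [ 0.6271 -0.2722  0.1286] f [ 0.5794  0.7424 -3.4016] w 0.10037146613818916 29.985517859458923 j [-0.51    0.5719  1.4252 -0.0008  1.1416 -2.1255]
shift units now [4.1591 5.9333 0.0637] after turn [4.1337 5.9507 0.0852] turn units [-0.0208  0.0197 -0.0405]
```

View pics/lift.png

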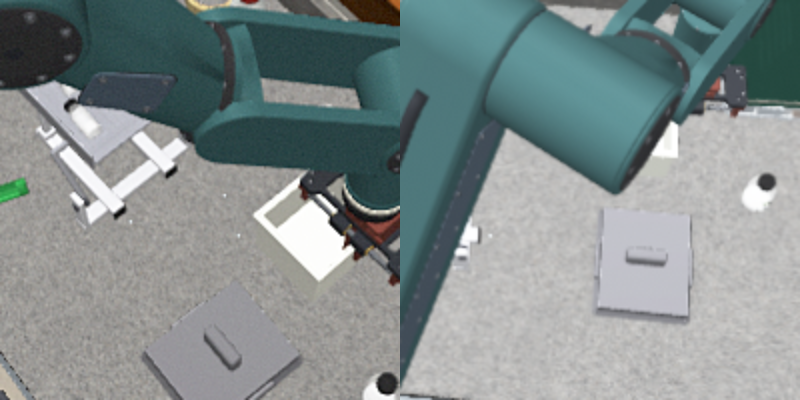

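The tub is held, level and 43 mm up. I carry it in -x first to stay clear of the flask, then to 10 mm short of the catch spot.

```bash
python3 -m pendant '{"translation":[[0.5,0,0],[0.8,0,0],[0.7,0.4,0],[0.4,0.8,0],[0.4,0.8,0],[0.4,0.8,0],[0.4,0.8,0],[0.4,0.8,0],[0.2,0.7,0],[0,0.4,0],[0,0.1,0],[0,0,0],[0,0,0]],"turn":[[0,0,0],[0,0,0],[0,0,0],[0,0,0],[0,0,0],[0,0,0],[0,0,0],[0,0,0],[0,0,0],[0,0,0],[0,0,0],[0,0,0],[0,0,0]],"grip":[-1,-1,-1,-1,-1,-1,-1,-1,-1,-1,-1,-1,-1]}'
python3 w.py 0.4950 -0.110 0.087 1.620;  python3 - <<'E'
from h import *
s=read_camera("side")
cv2.imwrite("pics/pl.png",cv2.resize(s["pixels"][120:340,200:440,::-1],None,fx=2.7,fy=2.7))
E
```

```text
clock: 6.93
position: [0.4941, -0.11, 0.1274]
eef_rot: [-0.023, 1.0, -0.001, 0.0]
force: [0.1, 0.4, -3.6]
grip_width: 0.101
grasp_force: 30.0
t 6.9333 p [ 0.4941 -0.11    0.1274] f [ 0.1386  0.3565 -3.6469] w 0.10079088116099054 29.995001256465912 j [-0.3551  0.354   1.8323 -0.0008  0.9541 -1.9709]
shift units now [-0.0277  0.0001  1.3474] after turn [-0.0289 -0.0015  1.3474] turn units [-0.0102  0.0087 -0.0358]
```

View pics/pl.png

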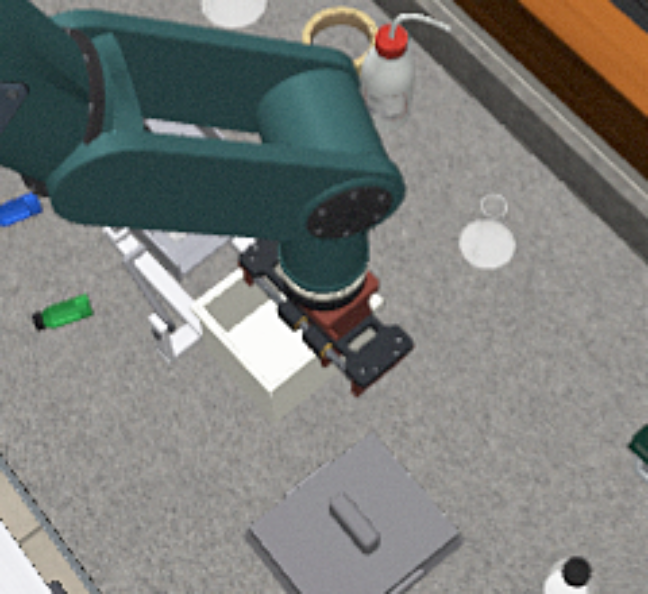

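The tub is in front of the stand, with the rim corner at crop (195,305) just off the near upright. I lower it and nudge it to the stops.

```bash
python3 -m pendant '{"translation":[[-0.03,0,0.4],[0,0,0.5],[0,0,0.3],[0,0,0.1],[0,0,0.03],[0,0.08,0],[0,0.08,0],[0,0.08,0],[0,0,0]],"turn":[[0,0,0],[0,0,0],[0,0,0],[0,0,0],[0,0,0],[0,0,0],[0,0,0],[0,0,0],[0,0,0]],"grip":[-1,-1,-1,-1,-1,-1,-1,-1,-1]}'
python3 w.py 0.4950 -0.100 0.086 1.620
```

```text
clock: 7.73
position: [0.4938, -0.1015, 0.0881]
eef_rot: [-0.023, 1.0, -0.0, 0.0]
force: [0.4, -0.0, -3.1]
grip_width: 0.101
grasp_force: 30.0
t 7.7333 p [ 0.4938 -0.1015  0.0881] f [ 0.3831 -0.016  -3.0677] w 0.10146770069776574 29.995249807834625 j [-0.3398  0.4111  1.8718  0.      0.858  -1.9559]
shift units now [-0.0427  0.0466  0.0695] after turn [-0.0429  0.0464  0.0695] turn units [-0.0023  0.0065 -0.0369]
```

```bash
python3 -m pendant '{"translation":[[-0.03,0.05,0.04],[0,0.05,0.03],[0,0,0]],"turn":[[0,0,0],[0,0,0.03],[0,0,0]],"grip":[-1,-1,-1]}'
python3 -m pendant '{"translation":[[0,0.04,0.02],[0,0,0]],"turn":[[0,0,0],[0,0,0]],"grip":[-1,-1]}'
python3 w.py 0.4950 -0.100 0.086 1.620
```

```text
clock: 7.98
position: [0.4953, -0.1007, 0.0864]
eef_rot: [-0.022, 1.0, -0.002, 0.001]
force: [-2.0, -8.0, 2.8]
grip_width: 0.101
grasp_force: 30.1
clock: 8.15
position: [0.4953, -0.1007, 0.0863]
eef_rot: [-0.022, 1.0, -0.003, 0.001]
force: [-4.6, -13.5, 8.3]
grip_width: 0.099
grasp_force: 30.1
t 8.15 p [ 0.4953 -0.1007  0.0863] f [ -4.6145 -13.4689   8.3137] w 0.09893356218964514 30.071064233779907 j [-0.3337  0.4144  1.8723 -0.0067  0.8512 -1.9448]
shift units now [0.0086 0.0251 0.0106] after turn [0.0085 0.0251 0.0107] turn units [-0.0578  0.0154 -0.0434]
```

The tub touches both stops and the table. I ease off, release, and go over to the bar.

```bash
python3 -m pendant '{"translation":[[0,-0.08,-0.02],[0,0,0],[0,0,0],[0,0,0],[0,0,0],[0,0,0],[0,0,0],[0,0,-0.5],[0,0,-1],[0,0,-1],[0,0,-1],[0,0,-1],[0,0,-0.5]],"turn":[[0,0,0],[0,0,0],[0,0,0],[0,0,0],[0,0,0],[0,0,0],[0,0,0],[0,0,0],[0,0,0],[0,0,0],[0,0,0],[0,0,0],[0,0,0]],"grip":[-0.1,-0.1,-0.1,-0.1,-0.1,-0.1,-0.1,-0.1,-0.1,-0.1,-0.1,-0.1,-0.1]}'
python3 -m pendant '{"translation":[[0,0.5,0],[0,1,0],[0,1,0],[0,1,0],[0,1,0],[0,1,0],[0,1,0],[0,1,0],[0,1,0],[0,1,0],[0,1,0],[0,1,0],[0,0.5,0],[0,0,0],[0,0,0]],"turn":[[0,0,0],[0,0,0],[0,0,0],[0,0,0],[0,0,0],[0,0,0],[0,0,0],[0,0,0],[0,0,0],[0,0,0],[0,0,0],[0,0,0],[0,0,0],[0,0,0],[0,0,0]],"grip":[-0.1,-0.1,-0.1,-0.1,-0.1,-0.1,-0.1,-0.1,-0.1,-0.1,-0.1,-0.1,-0.1,-0.1,-0.1]}'
python3 w.py 0.477 0.2595 0.141 1.62;  python3 - <<'E'
from h import *
s=read_camera("side");t=read_camera("top")
a=cv2.resize(s["pixels"][100:300,200:400,::-1],None,fx=2,fy=2);b=cv2.resize(t["pixels"][140:340,200:400,::-1],None,fx=2,fy=2)
cv2.imwrite("pics/bar.png",np.hstack([a,b]))
E
```

```text
clock: 9.23
position: [0.4958, -0.1004, 0.239]
eef_rot: [-0.021, 1.0, -0.001, 0.002]
force: [0.5, 0.3, -0.2]
grip_width: 0.447
grasp_force: 0.0
clock: 10.48
position: [0.4789, 0.2601, 0.2351]
eef_rot: [-0.022, 1.0, -0.0, -0.0]
force: [0.2, 0.3, 0.2]
grip_width: 0.451
grasp_force: 0.0
t 10.4833 p [0.4789 0.2601 0.2351] f [0.1671 0.3162 0.1811] w 0.45074499777200905 0.0 j [ 0.3711  0.279   1.6267 -0.0005  1.2366 -1.2435]
shift units now [ 0.0626 -0.0156  3.138 ] after turn [ 0.0645 -0.0172  3.1379] turn units [-0.0062 -0.0054 -0.0506]
```

View pics/bar.png

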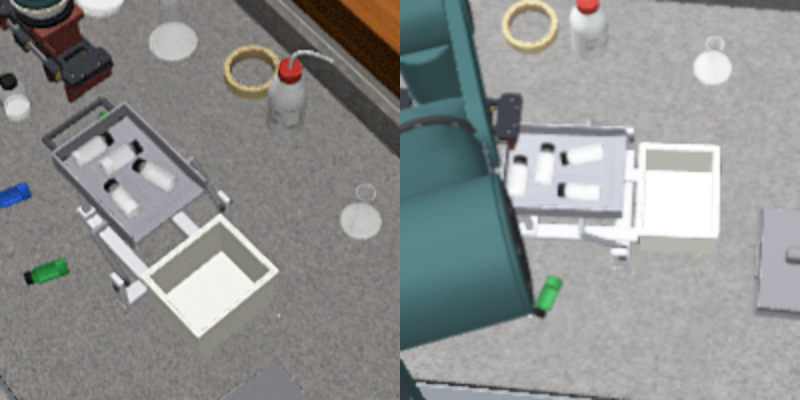

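The tub sits square against the stops, and the gripper is above the bar. I check the tub pose numerically and descend.

```bash
python3 - <<'E'
from h import *
np.set_printoptions(precision=4,suppress=True)
s=read_camera("side");t=read_camera("top")
P=plane(s,[[200+a/2-.25,100+b/2-.25] for a,b in [(223,218),(277,270),(200,337),(145,275)]],.1);print(P,P.mean(0))
P=plane(t,[[200+a/2-.25,140+b/2-.25] for a,b in [(639,144),(720,146),(720,237),(637,236)]-np.array([400,0])],.1);print(P,P.mean(0))
E
python3 -m pendant '{"translation":[[0.06,-0.02,0.3],[0,0,0.7],[0,0,0.8],[0,0,0.7],[0,0,0.4],[0,0,0.24],[0,0,0],[0,0,0],[0,0,0],[0,0,0],[0,0,0],[0,0,0],[0,0,0],[0,0,0]],"turn":[[0,0,0],[0,0,0],[0,0,0],[0,0,0],[0,0,0],[0,0,0],[0,0,0],[0,0,0],[0,0,0],[0,0,0],[0,0,0],[0,0,0],[0,0,0],[0,0,0]],"grip":[-0.1,-0.1,-0.1,-0.1,-0.1,-0.1,-0.1,-1,-1,-1,-1,-1,-1,-1]}'
python3 w.py 0.477 0.2595 0.141 1.62
```

```text
[[ 0.5597  0.0129  0.1   ]
 [ 0.5667 -0.0993  0.1   ]
 [ 0.4222 -0.1109  0.1   ]
 [ 0.4193  0.0102  0.1   ]] [ 0.492  -0.0468  0.1   ]
[[ 0.5617  0.0239  0.1   ]
 [ 0.5702 -0.1022  0.1   ]
 [ 0.4223 -0.1124  0.1   ]
 [ 0.412   0.0118  0.1   ]] [ 0.4916 -0.0447  0.1   ]
clock: 11.85
position: [0.4781, 0.2578, 0.142]
eef_rot: [-0.021, 1.0, -0.001, 0.001]
force: [1.2, -6.6, 4.1]
grip_width: 0.102
grasp_force: 30.0
t 11.85 p [0.4781 0.2578 0.142 ] f [ 1.23   -6.63    4.0531] w 0.10197657218542429 30.009399354457855 j [ 0.369   0.3805  1.7379 -0.0031  1.0227 -1.2429]
shift units now [0.0353 0.0599 0.0329] after turn [0.0348 0.06   0.0331] turn units [-0.0224  0.012  -0.0616]
```

The tub is within 4 mm of the spot, and the bar is gripped. I raise the tray along its arc to 0.8 rad.

```bash
python3 -m pendant '{"translation":[[0,-0.18,-0.36],[0,-0.16,-0.36],[0,-0.18,-0.34],[0,-0.18,-0.34],[0,-0.21,-0.32],[0,-0.21,-0.32],[0,-0.245,-0.3],[0,-0.245,-0.3],[0,-0.27,-0.275],[0,-0.27,-0.275],[0,-0.3,-0.245],[0,-0.3,-0.245],[0,-0.32,-0.215],[0,-0.32,-0.215],[0,-0.34,-0.18],[0,-0.34,-0.18],[0,0,0]],"turn":[[0,0,0],[0,0,0],[0,0,0],[0,0,0],[0,0,0],[0,0,0],[0,0,0],[0,0,0],[0,0,0],[0,0,0],[0,0,0],[0,0,0],[0,0,0],[0,0,0],[0,0,0],[0,0,0],[0,0,0]],"grip":[-1,-1,-1,-1,-1,-1,-1,-1,-1,-1,-1,-1,-1,-1,-1,-1,-1]}'
python3 w.py 0.4877 0.136 0.276 1.62
```

```text
clock: 13.27
position: [0.4838, 0.1357, 0.2783]
eef_rot: [-0.02, 1.0, 0.0, 0.002]
force: [0.5, 4.4, 7.8]
grip_width: 0.108
grasp_force: 30.0
t 13.2667 p [0.4838 0.1357 0.2783] f [0.5148 4.3909 7.841 ] w 0.10834176748204587 30.021432638168335 j [ 0.136   0.1742  1.6561 -0.0003  1.3072 -1.4755]
shift units now [-0.1293  0.0057  0.0772] after turn [-0.1296  0.0046  0.0767] turn units [ 0.001   0.0395 -0.0799]
```

```bash
python3 -m pendant '{"translation":[[0,-0.36,-0.11],[0,-0.36,-0.14],[0,-0.37,-0.11],[0,-0.37,-0.11],[0,-0.35,-0.07],[0,0,0],[0,0,0],[0,0,0],[0,0,0],[0,0,0],[0,0,0]],"turn":[[0,0,0],[0,0,0],[0,0,0],[0,0,0],[0,0,0],[0,0,0],[0,0,0],[0,0,0],[0,0,0],[0,0,0],[0,0,0]],"grip":[-1,-1,-1,-1,-1,-1,-1,-1,-1,-1,-1]}'
python3 w.py 0.4877 0.08 0.294 1.62
python3 - <<'E'
from h import *
s=read_camera("side");t=read_camera("top")
a=cv2.resize(s["pixels"][120:320,210:410,::-1],None,fx=2,fy=2);b=cv2.resize(t["pixels"][140:340,220:420,::-1],None,fx=2,fy=2)
cv2.imwrite("pics/tip.png",np.hstack([a,b]))
E
```

```text
clock: 14.18
position: [0.4866, 0.0822, 0.2944]
eef_rot: [-0.021, 1.0, -0.0, 0.003]
force: [3.1, 2.0, 10.6]
grip_width: 0.104
grasp_force: 30.0
t 14.1833 p [0.4866 0.0822 0.2944] f [ 3.0742  1.9652 10.6062] w 0.10368864335985234 30.033006370067596 j [ 0.0276  0.1465  1.65   -0.0005  1.3399 -1.5847]
shift units now [-0.0348 -0.0734  0.012 ] after turn [-0.0343 -0.0737  0.0118] turn units [-0.0055  0.0502 -0.0727]
```

View pics/tip.png

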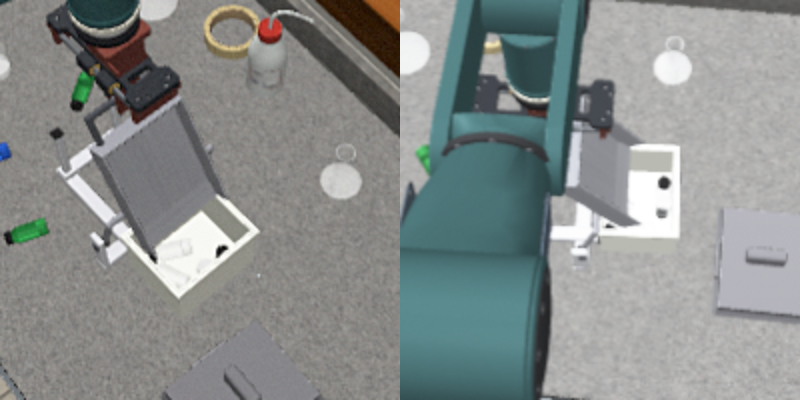

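The tray looks empty at about 1.04 rad, with vials visible in the tub at crop (175,248), (172,272) and (222,252). I lower the tray along the same arc.

```bash
python3 -m pendant '{"translation":[[0,0.35,0.07],[0,0.37,0.11],[0,0.37,0.11],[0,0.36,0.14],[0,0.36,0.11],[0,0.34,0.18],[0,0.34,0.18],[0,0.32,0.215],[0,0.32,0.215],[0,0.3,0.245],[0,0.3,0.245],[0,0.27,0.275],[0,0.27,0.275],[0,0.245,0.3],[0,0.245,0.3],[0,0.21,0.32],[0,0.21,0.32],[0,0.18,0.34],[0,0.18,0.34],[0,0,0]],"turn":[[0,0,0],[0,0,0],[0,0,0],[0,0,0],[0,0,0],[0,0,0],[0,0,0],[0,0,0],[0,0,0],[0,0,0],[0,0,0],[0,0,0],[0,0,0],[0,0,0],[0,0,0],[0,0,0],[0,0,0],[0,0,0],[0,0,0],[0,0,0]],"grip":[-1,-1,-1,-1,-1,-1,-1,-1,-1,-1,-1,-1,-1,-1,-1,-1,-1,-1,-1,-1]}'
python3 w.py 0.478 0.2575 0.142 1.62
```

```text
clock: 15.95
position: [0.4771, 0.2495, 0.1605]
eef_rot: [-0.021, 1.0, -0.0, -0.001]
force: [2.4, 1.6, -1.7]
grip_width: 0.104
grasp_force: 29.9
t 15.95 p [0.4771 0.2495 0.1605] f [ 2.411   1.5513 -1.7173] w 0.10394081723854366 29.93943214416504 j [ 0.3532  0.3522  1.7275  0.0006  1.0641 -1.2599]
shift units now [-0.0422  0.2648  0.6157] after turn [-0.0427  0.2644  0.6159] turn units [-0.0019 -0.0219 -0.0691]
```

```bash
python3 -m pendant '{"translation":[[0,0.13,0.3],[0,0.13,0.26],[0,0,0.05],[0,0,0],[0,0,0],[0,0,0],[0,0,0],[0,0,0],[0,0,-0.4],[0,0,-0.8],[0,0,-0.8],[0,0,-0.8],[0,0,-0.6]],"turn":[[0,0,0],[0,0,0],[0,0,0],[0,0,0],[0,0,0],[0,0,0],[0,0,0],[0,0,0],[0,0,0],[0,0,0],[0,0,0],[0,0,0],[0,0,0]],"grip":[-1,-1,-1,-0.1,-0.1,-0.1,-0.1,-0.1,-0.1,-0.1,-0.1,-0.1,-0.1]}'
python3 -m pendant '{"translation":[[0,0,-0.2],[0,0,-0.2],[0,0,0],[0,0,0],[0,0,0],[0,0,0],[0,0,0],[0,0,0],[0,0,0],[0,0,0],[0,0,0],[0,0,0],[0,0,0],[0,0,0],[0,0,0],[0,0,0]],"turn":[[0,0,1],[0,0,1],[0,0,1],[0,0,1],[0,0,1],[0,0,1],[0,0,1],[0,0,1],[0,0,1],[0,0,1],[0,0,1],[0,0,1],[0,0,1],[0,0,1],[0,0,0.95],[0,0,0]],"grip":[0.2,0.2,0.2,0.2,0.2,0.2,0.2,0.2,0.2,0.2,0.2,0.2,0.2,0.2,0.2,0.2]}'
python3 w.py 0.42 -0.247 0.16 0.05;
```

```text
clock: 17.03
position: [0.4781, 0.2567, 0.2488]
eef_rot: [-0.021, 1.0, 0.0, 0.001]
force: [0.8, 0.3, 0.7]
grip_width: 0.45
grasp_force: 0.0
clock: 18.37
position: [0.4776, 0.2565, 0.2588]
eef_rot: [0.692, 0.722, 0.0, 0.0]
force: [0.6, -0.2, -1.0]
grip_width: 0.601
grasp_force: 0.0
t 18.3667 p [0.4776 0.2565 0.2588] f [ 0.5784 -0.2347 -0.9803] w 0.6008416697563519 0.0 j [ 0.3654  0.2526  1.6018 -0.0001  1.287   0.322 ]
shift units now [-16.6835  -2.6462   3.2925] after turn [-16.6658  -2.7552   3.293 ] turn units [ 0.0016 -0.     -0.0627]
```

```bash
python3 -m pendant '{"translation":[[-0.5,-0.1,0],[-1,-0.17,0],[-1,-0.17,0],[-1,-0.17,0],[-1,-0.17,0],[-1,-0.17,0],[-1,-0.17,0],[-1,-0.17,0],[-1,-0.17,0],[-1,-0.17,0],[-1,-0.17,0],[-1,-0.17,0],[-1,-0.17,0],[-1,-0.17,0],[-1,-0.17,0.4],[-1,-0.17,0.8],[-1,-0.15,0.9],[-0.2,-0.1,0.9],[0,0,0.3],[0,0,0]],"turn":[[0,0,0],[0,0,0],[0,0,0],[0,0,0],[0,0,0],[0,0,0],[0,0,0],[0,0,0],[0,0,0],[0,0,0],[0,0,0],[0,0,0],[0,0,0],[0,0,0],[0,0,0],[0,0,0],[0,0,0],[0,0,0],[0,0,0],[0,0,0]],"grip":[0.2,0.2,0.2,0.2,0.2,0.2,0.2,0.2,0.2,0.2,0.2,0.2,0.2,0.2,0.2,0.2,0.2,0.2,0.2,0.2]}'
python3 w.py 0.42 -0.247 0.0475 0.05; python3 - <<'E'
from h import *
np.set_printoptions(precision=3,suppress=True)
Z=R.from_euler("z",.05).as_matrix(); O=np.array([.488,.038,0])
def region(r,pts): 
    m=np.zeros(r["pixels"].shape[:2],np.uint8);cv2.fillConvexPoly(m,cv2.convexHull(proj(r,O+np.array(pts)@Z.T).astype(np.int32)),1);return m
for n in("top","side"):
    r=read_camera(n);cv2.imwrite(f"pics/chk_{n}.png",r["pixels"][:,:,::-1]);g=r["pixels"].max(2)
    tub=region(r,[[a*.06,-.087+b*.045,.004] for a in(-1,1) for b in(-1,1)]+[[a*.064,-.087+b*.052,.09] for a in(-1,1) for b in(-1,1)])
    tray=region(r,[[a*.055,y,.145] for a in(-1,1) for y in(.01,.165)])
    for nm,m,k in(("caps tub",tub,(g<70)),("caps tray",tray,(g<70)),("white tray",tray,(g>222))):
        c,_,st,ce=cv2.connectedComponentsWithStats((m*k).astype(np.uint8));print(n,nm,[(int(s[4]),*c2.round()) for s,c2 in zip(st[1:],ce[1:]) if s[4]>3])
    print("vals tray",np.percentile(g[tray>0],[1,10,50,90,99]))
E
```

```text
clock: 20.03
position: [0.4124, -0.2468, 0.1576]
eef_rot: [0.69, 0.724, -0.0, -0.003]
force: [1.0, 0.2, 0.5]
grip_width: 0.599
grasp_force: 0.0
t 20.0333 p [ 0.4124 -0.2468  0.1576] f [1.0234 0.1585 0.5109] w 0.5994797652370268 0.0 j [-0.6832  0.2821  1.8492  0.0002  1.0159 -0.7308]
shift units now [-0.034   0.2675  3.6679] after turn [-0.0204  0.2526  3.6691] turn units [-0.0387 -0.0373 -0.0244]
top caps tub []
top caps tray []
top white tray []
vals tray [ 85. 106. 138. 154. 155.]
side caps tub [(20, np.float64(308.0), np.float64(218.0)), (15, np.float64(310.0), np.float64(232.0)), (530, np.float64(300.0), np.float64(255.0))]
side caps tray [(4, np.float64(242.0), np.float64(176.0)), (725, np.float64(269.0), np.float64(195.0))]
side white tray []
vals tray [ 59.  65.  71. 199. 209.]
```

The arm hides both views here. I step aside briefly to confirm that the tray is empty and all four vials are in the tub.

```bash
python3 -m pendant '{"translation":[[-0.5,-0.35,-0.3],[-1,-0.65,-0.3],[-1,-0.65,0],[-1,-0.65,0],[-1,-0.65,0],[-1,-0.65,0],[-1,-0.65,0],[-1,-0.65,0],[-0.6,-0.4,0],[0,0,0]],"turn":[[0,0,0],[0,0,0],[0,0,0],[0,0,0],[0,0,0],[0,0,0],[0,0,0],[0,0,0],[0,0,0],[0,0,0]],"grip":[0.2,0.2,0.2,0.2,0.2,0.2,0.2,0.2,0.2,0.2]}'
python3 - <<'E'
from h import *
s=read_camera("side");t=read_camera("top")
a=cv2.resize(s["pixels"][130:310,215:345,::-1],None,fx=3,fy=3,interpolation=2);b=cv2.resize(t["pixels"][170:320,230:360,::-1],None,fx=3,fy=3,interpolation=2)
c=cv2.resize(t["pixels"][210:310,340:470,::-1],None,fx=3,fy=3)[:90*3]
b=np.vstack([b,np.zeros((540-450,390,3),np.uint8)])
cv2.imwrite("pics/clear.png",np.hstack([a,b])); cv2.imwrite("pics/full_t.png",t["pixels"][:,:,::-1]); cv2.imwrite("pics/full_s.png",s["pixels"][:,:,::-1])
E
```

```text
clock: 20.97
position: [0.2664, -0.5029, 0.1802]
eef_rot: [0.691, 0.723, -0.002, 0.003]
force: [0.7, -0.1, -0.2]
grip_width: 0.596
grasp_force: 0.0
```

View pics/clear.png

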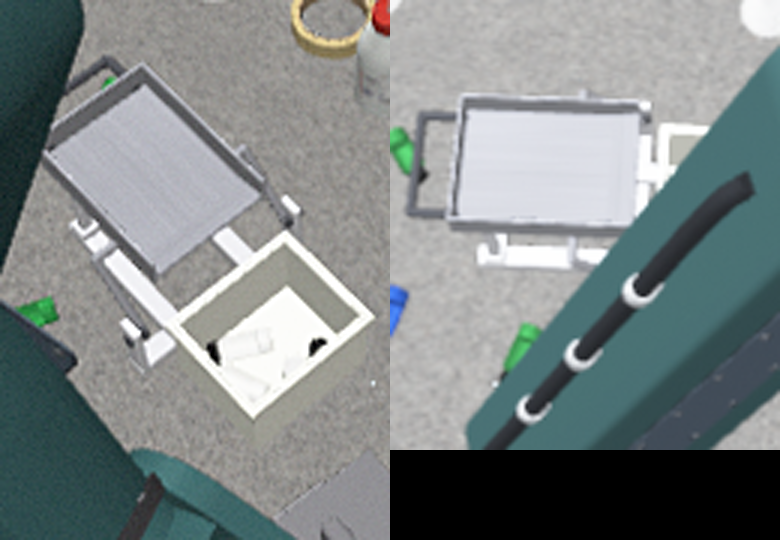

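The tray is empty and level. The vials lie in the tub (bodies at crop (248,343), (243,378) and (295,362)) and none is outside. Now numbers for the tub pose and the lid block, then back to the lid.

```bash
python3 - <<'E'
from h import *
np.set_printoptions(precision=4,suppress=True)
s=read_camera("side");t=read_camera("top")
P=plane(s,[[215+a/3-.33,130+b/3-.33] for a,b in [(287,236),(374,318),(255,417),(171,322)]],.1);print("tub",P,P.mean(0))
for r,n,c in((t,"top",(403,268)),(s,"side",(331,315))):
    g=cv2.cvtColor(cv2.imread(f"pics/{n}0.png"),6).astype(int); x,y=c
    sub=g[y-22:y+23,x-20:x+21]; ref=np.median(sub); m=(abs(sub-ref)>14).astype(np.uint8)
    k,l,st,ce=cv2.connectedComponentsWithStats(cv2.dilate(m,np.ones((2,2))))
    i=1+np.argmin(np.hypot(*(ce[1:]-[20,22]).T)-0.1*st[1:,4]**.5); q=cv2.minAreaRect(cv2.findContours((l==i).astype(np.uint8),0,1)[0][0])
    q=((q[0][0]+x-20,q[0][1]+y-22),q[1],q[2]);print(n,ref,st[i],q)
    for z in(.031,.048,.065):print(z,plane(r,[q[0]],z))
E
python3 w.py 0.42 -0.247 0.15 0.05
```

```text
tub [[ 0.5585  0.0156  0.1   ]
 [ 0.5672 -0.1033  0.1   ]
 [ 0.4213 -0.1117  0.1   ]
 [ 0.4185  0.0118  0.1   ]] [ 0.4914 -0.0469  0.1   ]
top 176.0 [  9  19  23  10 136] ((402.96534729003906, 269.8465347290039), (22.189329147338867, 7.8607940673828125), 5.710593223571777)
0.031 [[ 0.4203 -0.2506  0.031 ]]
0.048 [[ 0.415  -0.2486  0.048 ]]
0.065 [[ 0.4097 -0.2466  0.065 ]]
side 121.0 [ 11  11  20  23 182] ((331.36585426330566, 313.7073173522949), (26.861888885498047, 11.244510650634766), 51.34019470214844)
0.031 [[ 0.423 -0.245  0.031]]
0.048 [[ 0.4194 -0.2489  0.048 ]]
0.065 [[ 0.4159 -0.2528  0.065 ]]
t 21.1667 p [ 0.268  -0.4969  0.1786] f [-0.5946 -0.8987 -0.0525] w 0.5979470559418826 0.0 j [-1.1988  0.3641  1.6536  0.0005  1.1233 -1.2477]
shift units now [8.0745 5.4646 0.9537] after turn [8.0673 5.4753 0.9537] turn units [ 0.006   0.0041 -0.0119]
```

```bash
python3 -m pendant '{"translation":[[0.5,0.35,0],[1,0.67,0],[1,0.67,0],[1,0.67,0],[1,0.67,0],[1,0.67,0],[1,0.67,0],[1,0.67,0.2],[0.5,0.35,0.5],[0,0,0.8],[0,0,0.8],[0,0,0.5],[0,0,0],[0,0,0]],"turn":[[0,0,0],[0,0,0],[0,0,0],[0,0,0],[0,0,0],[0,0,0],[0,0,0],[0,0,0],[0,0,0],[0,0,0],[0,0,0],[0,0,0],[0,0,0],[0,0,0]],"grip":[0.2,0.2,0.2,0.2,0.2,0.2,0.2,0.2,0.2,0.2,0.2,0.2,0.2,0.2]}'
python3 w.py 0.418 -0.2485 0.048 0.05
```

```text
clock: 22.33
position: [0.4169, -0.2491, 0.0936]
eef_rot: [0.69, 0.724, -0.0, -0.001]
force: [-0.0, 0.0, 0.1]
grip_width: 0.601
grasp_force: 0.0
t 22.3333 p [ 0.4169 -0.2491  0.0936] f [-0.0134  0.0218  0.1274] w 0.6007475731809858 0.0 j [-0.681   0.3827  1.9049  0.0001  0.8558 -0.7301]
shift units now [0.0159 0.0404 1.5196] after turn [0.0178 0.0383 1.5197] turn units [-0.0129 -0.0121 -0.0086]
```

```bash
python3 -m pendant '{"translation":[[0.02,0.04,0.5],[0,0,0.5],[0,0,0.35],[0,0,0.17],[0,0,0],[0,0,0],[0,0,0],[0,0,0],[0,0,0],[0,0,0],[0,0,0],[0,0,0],[0,0,0],[0,0,0]],"turn":[[0,0,0],[0,0,0],[0,0,0],[0,0,0],[0,0,0],[0,0,0],[0,0,0],[0,0,0],[0,0,0],[0,0,0],[0,0,0],[0,0,0],[0,0,0],[0,0,0]],"grip":[0.2,0.2,0.2,0.2,0.2,-1,-1,-1,-1,-1,-1,-1,-1,-1]}'
python3 w.py 0.418 -0.2485 0.048 0.05
```

```text
clock: 23.5
position: [0.4187, -0.2505, 0.0484]
eef_rot: [0.69, 0.724, 0.0, 0.0]
force: [0.4, 0.5, 5.4]
grip_width: 0.23
grasp_force: 29.4
t 23.5 p [ 0.4187 -0.2505  0.0484] f [0.3785 0.5052 5.3565] w 0.22974006214453507 29.35936599969864 j [-0.6807  0.4609  1.9373 -0.0001  0.7425 -0.7277]
shift units now [ 0.0663 -0.0202  0.0121] after turn [ 0.0664 -0.02    0.0121] turn units [ 0.0064  0.0063 -0.0285]
```

The block is gripped (20.2 mm). I lift the lid and check the tray lip's clearance to its path.

```bash
python3 -m pendant '{"translation":[[0,0,-0.3],[0,0,-0.7],[0,0,-1],[0,0,-1],[0,0,-0.9],[0,0,-0.4],[0,0,0],[0,0,0]],"turn":[[0,0,0],[0,0,0],[0,0,0],[0,0,0],[0,0,0],[0,0,0],[0,0,0],[0,0,0]],"grip":[-1,-1,-1,-1,-1,-1,-1,-1]}'
python3 - <<'E'
from h import *
np.set_printoptions(precision=4,suppress=True)
t=read_camera("top");s=read_camera("side")
print("lip top",plane(t,[[222+273/3,170+107/3],[222+268/3,170+228/3],[222+280/3,170+106/3]],.151))
print("lip side",plane(s,[[210+370/4,140+212/4],[210+232/4,140+325/4]],.151))
E
python3 w.py 0.4917 -0.0485 0.173 0.05
```

```text
clock: 24.17
position: [0.4182, -0.2501, 0.1774]
eef_rot: [0.69, 0.724, -0.0, 0.0]
force: [0.2, -1.1, -1.5]
grip_width: 0.228
grasp_force: 29.3
lip top [[0.5585 0.0418 0.151 ]
 [0.4296 0.033  0.151 ]
 [0.5602 0.0349 0.151 ]]
lip side [[0.5552 0.045  0.151 ]
 [0.4277 0.0336 0.151 ]]
t 24.2667 p [ 0.4173 -0.2494  0.1758] f [-0.437   0.6425 -1.2833] w 0.23127340075936592 29.34889554977417 j [-0.6808  0.2636  1.8194 -0.0002  1.0611 -0.7277]
shift units now [6.5729 2.7919 0.0996] after turn [6.5646 2.8113 0.0948] turn units [-0.0185 -0.0147 -0.0286]
```

```bash
python3 -m pendant '{"translation":[[0.4,0.2,0],[0.8,0.4,0],[0.8,0.4,0],[0.8,0.4,0],[0.8,0.4,0],[0.8,0.4,0],[0.8,0.35,0],[0.6,0.2,0],[0.4,0.05,0],[0.2,0,0],[0.12,0,0],[0,0,0],[0,0,0]],"turn":[[0,0,0],[0,0,0],[0,0,0],[0,0,0],[0,0,0],[0,0,0],[0,0,0],[0,0,0],[0,0,0],[0,0,0],[0,0,0],[0,0,0],[0,0,0]],"grip":[-1,-1,-1,-1,-1,-1,-1,-1,-1,-1,-1,-1,-1]}'
python3 w.py 0.4917 -0.0485 0.146 0.05
```

```text
clock: 25.35
position: [0.4926, -0.0515, 0.1767]
eef_rot: [0.69, 0.723, -0.0, -0.0]
force: [0.6, -0.6, -1.5]
grip_width: 0.228
grasp_force: 29.3
t 25.35 p [ 0.4926 -0.0515  0.1767] f [ 0.6142 -0.5911 -1.4885] w 0.22776855426536205 29.348843693733215 j [-0.2433  0.2739  1.8012 -0.0006  1.067  -0.2897]
shift units now [ 0.1005 -0.0239  1.0236] after turn [ 0.1002 -0.0243  1.0236] turn units [-0.007   0.0034 -0.0311]
```

Now I lower onto the catches, watching the force.

```bash
python3 -m pendant '{"translation":[[0.09,-0.02,0.2],[0,0,0.3],[0,0,0.2],[0,0,0.1],[0,0,0.05],[0,0,0]],"turn":[[0,0,0],[0,0,0],[0,0,0],[0,0,0],[0,0,0],[0,0,0]],"grip":[-1,-1,-1,-1,-1,-1]}'
python3 -m pendant '{"translation":[[0,0,0.1],[0,0,0.1],[0,0,0]],"turn":[[0,0,0],[0,0,0],[0,0,0]],"grip":[-1,-1,-1]}'
python3 w.py 0.4917 -0.0485 0.121 0.05
```

```text
clock: 25.85
position: [0.4919, -0.0483, 0.1508]
eef_rot: [0.69, 0.723, -0.0, -0.0]
force: [-0.5, -0.5, -1.8]
grip_width: 0.228
grasp_force: 29.3
clock: 26.1
position: [0.4921, -0.0481, 0.1451]
eef_rot: [0.69, 0.724, -0.0, -0.0]
force: [-1.1, -0.5, -1.9]
grip_width: 0.227
grasp_force: 29.3
t 26.1 p [ 0.4921 -0.0481  0.1451] f [-1.0763 -0.5209 -1.9338] w 0.22675911602487278 29.348733723163605 j [-0.2372  0.315   1.838  -0.0002  0.9891 -0.2842]
shift units now [-0.0114 -0.0127  0.8019] after turn [-0.0113 -0.0132  0.8019] turn units [-0.0051 -0.0002 -0.0282]
```

```bash
python3 -m pendant '{"translation":[[0,0,0.1],[0,0,0.1],[0,0,0]],"turn":[[0,0,0],[0,0,0],[0,0,0]],"grip":[-1,-1,-1]}'
python3 -m pendant '{"translation":[[0,0,0.1],[0,0,0.1],[0,0,0]],"turn":[[0,0,0],[0,0,0],[0,0,0]],"grip":[-1,-1,-1]}'
python3 w.py 0.4917 -0.0485 0.121 0.05
```

```text
clock: 26.35
position: [0.4931, -0.0481, 0.1396]
eef_rot: [0.69, 0.724, 0.001, 0.001]
force: [1.7, 2.4, -0.4]
grip_width: 0.227
grasp_force: 30.0
clock: 26.6
position: [0.4922, -0.048, 0.1329]
eef_rot: [0.69, 0.724, -0.0, -0.0]
force: [1.5, 0.7, -2.3]
grip_width: 0.224
grasp_force: 30.0
t 26.6 p [ 0.4922 -0.048   0.1329] f [ 1.4596  0.6789 -2.2955] w 0.22390590015961473 29.99918907880783 j [-0.2371  0.3324  1.8505  0.0001  0.9591 -0.2842]
shift units now [-0.0151 -0.0162  0.395 ] after turn [-0.015  -0.0164  0.395 ] turn units [-0.0034 -0.0016 -0.0285]
```

```bash
python3 -m pendant '{"translation":[[0,0,0.1],[0,0,0.1],[0,0,0]],"turn":[[0,0,0],[0,0,0],[0,0,0]],"grip":[-1,-1,-1]}'
python3 -m pendant '{"translation":[[0,0,0.1],[0,0,0.08],[0,0,0]],"turn":[[0,0,0],[0,0,0],[0,0,0]],"grip":[-1,-1,-1]}'
python3 w.py 0.4917 -0.0485 0.121 0.05
```

```text
clock: 26.85
position: [0.4918, -0.048, 0.1267]
eef_rot: [0.69, 0.723, -0.0, -0.001]
force: [0.4, -0.0, -4.1]
grip_width: 0.224
grasp_force: 30.0
clock: 27.1
position: [0.4918, -0.048, 0.1217]
eef_rot: [0.69, 0.724, -0.0, -0.0]
force: [-0.3, 1.4, -1.8]
grip_width: 0.219
grasp_force: 30.0
t 27.1 p [ 0.4918 -0.048   0.1217] f [-0.2569  1.4093 -1.8293] w 0.21934144562815178 29.999096989631653 j [-0.2371  0.3486  1.8616 -0.0001  0.9324 -0.2842]
shift units now [-0.0161 -0.0049  0.0244] after turn [-0.0161 -0.005   0.0244] turn units [-0.0096 -0.0019 -0.0275]
```

```bash
python3 -m pendant '{"translation":[[0,0,0.08],[0,0,0.08],[0,0,0]],"turn":[[0,0,0],[0,0,0],[0,0,0]],"grip":[-1,-1,-1]}'
python3 -m pendant '{"translation":[[0,0,0.06],[0,0,0]],"turn":[[0,0,0],[0,0,0]],"grip":[-1,-1]}'
python3 -m pendant '{"translation":[[0,0,0.06],[0,0,0]],"turn":[[0,0,0],[0,0,0]],"grip":[-1,-1]}'
```

```text
clock: 27.35
position: [0.492, -0.0481, 0.1199]
eef_rot: [0.69, 0.724, -0.0, 0.0]
force: [-9.4, 2.9, 32.2]
grip_width: 0.225
grasp_force: 30.0
clock: 27.52
position: [0.492, -0.0484, 0.1189]
eef_rot: [0.69, 0.724, -0.0, 0.0]
force: [-12.1, 2.4, 40.7]
grip_width: 0.228
grasp_force: 30.0
clock: 27.68
position: [0.492, -0.0487, 0.1174]
eef_rot: [0.69, 0.724, -0.0, 0.001]
force: [-13.7, 1.3, 42.8]
grip_width: 0.225
grasp_force: 30.0
```

It hit firm at TCP 0.120, so the lid origin is at about 0.100, which is home. I ease off, release, withdraw upwards and clear of the views.

```bash
python3 -m pendant '{"translation":[[0,0,-0.15],[0,0,-0.1],[0,0,0],[0,0,0],[0,0,0],[0,0,0],[0,0,0],[0,0,0],[0,0,-0.4],[0,0,-1],[0,0,-1],[0,0,-1]],"turn":[[0,0,0],[0,0,0],[0,0,0],[0,0,0],[0,0,0],[0,0,0],[0,0,0],[0,0,0],[0,0,0],[0,0,0],[0,0,0],[0,0,0]],"grip":[-1,-1,0,0,0,0,0,0,0,0,0,0]}'
python3 -m pendant '{"translation":[[-0.5,-0.2,0],[-1,-0.45,0],[-1,-0.45,0],[-1,-0.45,0],[-1,-0.45,0],[-1,-0.45,0],[-1,-0.45,0],[-1,-0.45,0],[-1,-0.45,0],[-1,-0.45,0],[-1,-0.45,0],[-1,-0.45,0],[-1,-0.45,0],[-1,-0.45,0],[-1,-0.45,0],[-1,-0.45,0],[-1,-0.45,0],[-0.5,-0.2,0],[0,0,0]],"turn":[[0,0,0],[0,0,0],[0,0,0],[0,0,0],[0,0,0],[0,0,0],[0,0,0],[0,0,0],[0,0,0],[0,0,0],[0,0,0],[0,0,0],[0,0,0],[0,0,0],[0,0,0],[0,0,0],[0,0,0],[0,0,0],[0,0,0]],"grip":[0,0,0,0,0,0,0,0,0,0,0,0,0,0,0,0,0,0,0]}'
python3 - <<'E'
from h import *
np.set_printoptions(precision=4,suppress=True)
Z=R.from_euler("z",.05).as_matrix(); C=np.array([.492,-.0465,0])
for n in("side","top"):
    r=read_camera(n);im=cv2.imwrite(f"pics/end_{n}.png",r["pixels"][:,:,::-1])
    hsv=cv2.cvtColor(r["pixels"],cv2.COLOR_RGB2HSV); c=proj(r,[C+[0,0,.1]])[0].astype(int); print(n,c)
    patch=r["pixels"][c[1]-40:c[1]+41:8,c[0]-40:c[0]+41:8].max(2);print(patch)
    # predicted outlines of the lid plate, home
    print(proj(r,[C+Z@np.array([a*.081,b*.0685,.104]) for a,b in((1,1),(1,-1),(-1,-1),(-1,1))]))
E
```

```text
clock: 28.68
position: [0.4917, -0.048, 0.2239]
eef_rot: [0.69, 0.724, -0.0, -0.001]
force: [0.5, -0.7, -0.6]
grip_width: 0.499
grasp_force: 0.0
clock: 30.27
position: [0.2869, -0.5721, 0.2227]
eef_rot: [0.691, 0.723, -0.001, 0.001]
force: [0.1, 0.7, -0.5]
grip_width: 0.503
grasp_force: 0.0
side [305 236]
[[185 189 190 188 190 134 144 139 151 138 142]
 [188 187 184 173 150 156 158 142 156 144 147]
 [191 183 129 236 238 151 149 150 144 156 156]
 [ 84 145 139 157 152 148 149 147 149 133 158]
 [242 128 153 151 102 141 149 148 149 142 143]
 [127 146 149 152 151 112 113 149 150 146 146]
 [255 114 145 152 149 150 154 148 145 102 147]
 [153 145 148 147 149 151 146 155  84 152 154]
 [150 147 141 157 149 145  83 107 154 145 156]
 [ 72 160 145 116 154  66 159 142 151 141 152]
 [ 65 151 144 145  97 158 133 147 151 152 148]]
[[311.0579 203.1114]
 [343.6387 235.0724]
 [299.2888 271.5565]
 [267.089  237.074 ]]
top [339 234]
[[186 183 186 182 186 184 185 188 190 146 127]
 [178 184 184 186 185 184 187 194 145 120 122]
 [231 230  99 198 191 188 204 147 121 121 120]
 [232 228 254 194 195 196 162 120 120 121 121]
 [231 229 245 195 195 161 120 121 120 121 121]
 [233 230 207 194 109 120 120  67  57 121 120]
 [232 230 202 160 121 120  64  46 121 120 121]
 [171 195 145 121 119  63  60 120 120 121 120]
 [225 232 120 120  62  83 121 120 119 121  93]
 [160 121 121 231 209 121 121 120 120  82  79]
 [121 121  59 120 120 120 120 115  79  77  89]]
[[318.8315 208.9184]
 [362.7374 210.6966]
 [361.8231 260.5278]
 [316.0518 258.5341]]
```

All pictures are used up, so I check the lid level numerically. I take edge profiles in the side view against the predicted home outline; at catch height it would sit about 7 px off.

```bash
python3 - <<'E'
from h import *
Z=R.from_euler("z",.05).as_matrix(); C=np.array([.492,-.0465,0])
r=read_camera("side"); g=cv2.GaussianBlur(cv2.cvtColor(r["pixels"],cv2.COLOR_RGB2GRAY),(3,3),0).astype(np.float32)
q=lambda h:proj(r,[C+Z@np.array([a*.081,b*.0685,h]) for a,b in((1,1),(1,-1),(-1,-1),(-1,1))])
A,B=q(.104),q(.124);print("home",A.round(1).tolist(),"catch",B.round(1).tolist())
o=np.arange(-12,13)
for i,nm in enumerate(["+x","-y","-x","+y"]):
    a,b=A[i],A[(i+1)%4];d=(b-a)/np.linalg.norm(b-a);n=np.array([d[1],-d[0]]);n*=np.sign(n@((a+b)/2-A.mean(0)))
    print(nm,"catch-height shift px",round(float((B.mean(0)-A.mean(0))@n),1))
    for f in(.25,.5,.75):
        v=[np.mean([cv2.remap(g,*[np.float32([[k]]) for k in a+(b-a)*(f+e)+n*j],1)[0,0] for e in np.linspace(-.1,.1,9)]) for j in o]
        print(f,np.round(v).astype(int).tolist())
E
```

```text
home [[311.1, 203.1], [343.6, 235.1], [299.3, 271.6], [267.1, 237.1]] catch [[310.9, 199.6], [343.9, 231.9], [299.0, 268.7], [266.4, 233.9]]
+x catch-height shift px 2.1
0.25 [147, 147, 147, 146, 146, 147, 147, 147, 147, 147, 148, 146, 144, 146, 147, 146, 146, 145, 145, 146, 150, 149, 147, 147, 148]
0.5 [145, 145, 146, 146, 145, 145, 145, 145, 145, 146, 145, 142, 141, 145, 147, 145, 144, 145, 146, 147, 146, 144, 144, 147, 147]
0.75 [145, 145, 145, 144, 145, 145, 146, 145, 145, 145, 144, 141, 141, 145, 148, 150, 150, 147, 145, 146, 146, 145, 148, 151, 150]
-y catch-height shift px -2.6
0.25 [145, 145, 145, 145, 144, 145, 144, 144, 144, 145, 144, 127, 94, 82, 93, 99, 105, 124, 144, 147, 146, 145, 145, 144, 146]
0.5 [146, 146, 145, 145, 145, 144, 145, 144, 144, 145, 143, 123, 97, 111, 140, 123, 100, 116, 144, 150, 147, 144, 144, 144, 144]
0.75 [145, 145, 145, 145, 145, 145, 145, 144, 144, 145, 142, 122, 93, 88, 103, 103, 103, 123, 146, 149, 145, 144, 144, 144, 144]
-x catch-height shift px -2.0
0.25 [145, 145, 145, 145, 145, 145, 145, 145, 145, 145, 146, 146, 129, 97, 85, 95, 103, 117, 134, 141, 142, 143, 145, 146, 145]
0.5 [146, 146, 146, 146, 146, 146, 146, 146, 146, 146, 147, 146, 127, 93, 83, 94, 103, 118, 137, 145, 146, 144, 145, 147, 148]
0.75 [146, 146, 147, 147, 147, 147, 147, 146, 147, 147, 148, 147, 127, 94, 86, 95, 107, 136, 161, 169, 168, 166, 165, 159, 149]
+y catch-height shift px 2.7
0.25 [147, 147, 147, 147, 147, 147, 148, 148, 147, 147, 148, 149, 148, 147, 146, 144, 142, 141, 142, 143, 144, 145, 142, 135, 138]
0.5 [129, 133, 137, 141, 144, 146, 147, 148, 148, 147, 147, 149, 151, 151, 152, 154, 155, 154, 157, 160, 162, 162, 157, 149, 149]
0.75 [145, 145, 146, 146, 146, 147, 147, 147, 147, 147, 147, 149, 158, 170, 176, 177, 176, 175, 174, 172, 171, 172, 168, 157, 155]
```

Every lid edge lies within 0.5 px of the home outline, where catch height would show 2 to 3 px, and the offset is even along each edge. So the lid is home and level. I hand the job in.

```bash
python3 -c "
from bench import *
print(finish_job())"
```

```text
the job is handed in; nothing more can be done
None
```

I handed the job in at about 30 s. The tray was tipped into the tub and is back down level, and the lid is pressed home and level. I saw only three of the four vials clearly in the tub, but the tray was empty and none was in view outside.

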